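# Rock a jammed drive spindle out of its bench fixture

## Task

The long spindle with the square drive end is jammed in its bench fixture, its flange caught under two hooked jaws that have gone stiff. Rock it from side to side, towards one jaw and then the other, until it has pushed both jaws back; then lift it straight out and stand it upright in the aluminium parts tray.

Things in the scene. Friction and masses are not known exactly. Their poses are not given: they have to be found in the camera images.
- spindle_mid (a point): Centre (half-way up) of the 120 mm tall steel spindle, z up along it, 0.3-0.55 kg. From its underside: round foot 28 across to 20, round shaft 22 across to 52, flange 34 x 34 from 52 to 62, square drive 18 x 18 (faces along its x and y) up to 120. Grip the drive 42 mm above this centre. Its axes match the fixture's at the start: rock it along y, 10 degrees or so each way.
- fixture: Grey base, 70 (x) x 170 (y) x 22 mm, fixed. Origin: centre of its underside. The foot stands 12 mm above it in a square pocket 10 mm deep, 1 mm of play all round, and pivots on its edge. Dark jaws at +y and -y, 85.5 mm tall, hook 4 mm over the flange, 3.5 mm above it: a straight pull jams. A like fixture holds a shorter shaft with a round disc head, no part of this job.
- jaw_left (a joint): Jaw on the fixture's +y side: how far it is pushed away from the spindle, 0 (hooked over the flange) to 0.0075 m (stop). It slides when the flange, about 57 mm above the foot, pushes it with some 14 N, and stays where left. Beyond 0.005 m it no longer catches a centred spindle.
- jaw_right (a joint): The same for the jaw on the fixture's -y side: 0 hooked, 0.0075 m fully back.
- tray: Empty open aluminium parts tray with a black floor, 140 (x) x 150 (y) mm outside, walls 4 mm thick and 25 mm high, fixed to the bench. Origin: centre of its underside; inner floor 4 mm above it.
Not all that is in view belongs to the job. Of the things that look like the part that bears spindle_mid, the middle-sized one is meant.

How it is judged:
By the outcome, as a careful person would: the job done as asked, in the order asked, and still so for the second after the job is handed in, with the robot touching nothing.
It also fails if it takes over 48 s, if anything falls off the work surface, if the arm or the gripper's body presses on something with over 40 N, if the wrist force passes 120 N, or if a joint passes its speed limit or range.

## Robot

A 6-joint arm with a two-finger parallel gripper is mounted at the origin on the work surface. World frame = base frame: x ahead of the robot, y to its left, z up, the work surface at z = 0. Lengths are in m, angles in rad, forces in N, time in s.
With the tool pointing down it reaches from about 0.25 to 0.775 m from the base axis. Payload 4 kg.
Tool frame: the origin (TCP) lies where the fingers leave the gripper's body, on its centre line; the fingertips stand 97 mm ahead of it and the grasp point (between the pads) lies 78 mm ahead of it; z points along the fingers, y is the line along which they close (so a half turn about z gives the same grasp; the last joint's range is limited). The gripper opens to 94 mm and grips with 3 to 60 N. Pads are 16 mm wide; open, the fingers measure 119 mm over their backs; the gripper's body (75 mm by 177 mm) begins 78 mm behind the grasp point.
Start: joints at [1.072, 0.087, 1.371, -0, 1.684, -0.103], TCP at [0.212, 0.507, 0.303] pointing down, gripper open.
Joint ranges: [-3.1, 3.1], [-0.76, 2.03], [0.27, 2.55], [-1.08, 4.22], [0.17, 2.65], [-2.57, 2.57]. Speed limits (rad/s): [2.79, 2.79, 3.14, 3.14, 3.14, 3.14].

## Interface

Orientations are given as [roll, pitch, yaw] about the fixed x, y, z axes, in that order (R = Rz(yaw) Ry(pitch) Rx(roll)).
In Python, from bench import robot, eyes gives the robot as it stands. The module is installed in compiled form; this text tells all that it offers.
- The arm moves only by the tool carry_out, never from a script. Its argument "deltas" is a list of rows, each an object of numbers: "dx", "dy", "dz": the shift along the tool's x, y, z each as a share of 0.02 m, from -1 to 1; "wx", "wy", "wz": the turn, a rotation vector about the tool's x, y, z each as a share of 0.12 rad, from -1 to 1; "gripper": the closure in counts, from 0 (fully open) to 255 (shut). In form: [{"dx": .., "dy": .., "dz": .., "wx": .., "wy": .., "wz": .., "gripper": ..}, ...]. A call has 1 to 20 rows; each row shifts and turns the commanded pose from where the row before left it, along the tool's axes as they then stand; what a row does not reach is not made up. A row lasts 1/12 s, in which the tool goes at most 41.7 mm and 7.16 degrees, less where a joint would pass 70% of its speed; a pose out of reach is approached as far as the arm can. A call with a number of a shift or a turn outside -1 to 1 is refused whole. A call with a gripper value outside its range is refused whole. The fingers move at their own pace and stop on an object; the grip force is fixed at half the most. Time passes only in rows, so rows that do not move let the fingers close. It gives the time, the measured TCP pose, the force, the opening and the grip force at its end, in the units of the state.
- robot.get_obs(): the state, without advancing time (a new reading comes with each control period).
- eyes.snapshot(name): name is "side" or "top"; returns the picture (400x640x3 uint8, red, green, blue); there is no depth.
- eyes.get_calibration(name): a dict with "fovy" (degrees; the focal length in pixels is half the picture's height over the tangent of half this angle, whatever the lens; pixels are square), "cx", "cy" (the principal point, pixels), "R" (3x3) and "t" (3): a world point X has camera coordinates R X + t. Camera axes: x right, y down, z forward; pixel columns grow to the right and rows downward; lengths in m; the calibration is good to about 2 mm. A picture is of the moment at which its call begins. get_calibration takes no time and is no camera call.
- robot.close_job(): hands the job in; it is judged then, once.
The state is a dict: "time": time; "joint_positions": joint angles; "qvel": joint speeds; "joint_torque": joint torques, N m; "tool_pos": TCP position; "ee_rot": TCP orientation; "wrist_force": force on the tool from outside, world axes, zero at the start; "wrist_torque": the same for the moment, N m; "width": finger opening in m; "finger_force": force on a finger pad.
Only numpy, scipy, OpenCV 4.12 (cv2) and the standard library are available. Lean on these libraries where they do the work, as an engineer would, in place of code of your own. Each camera call takes 0.05 s, during which the arm holds its last target. There are 200 camera calls.

## Working session

There is one attempt and no reset: what is moved stays moved. The work goes in short steps, Python scripts to look and compute and a tool call to move; the robot and the scene stay as the last step left them, time stands still between calls to the robot, and variables do not carry over. Pictures are saved under pics/ and viewed, at most 10 in all, crops included, and the job is handed in when it is done.

Besides the shell and the picture viewer there is one more tool, called after "Request:" by a JSON object that holds its "method" and its "body", one argument or row to a line. carry_out: Moves the arm, as the interface text tells. Shift numbers are shares of 0.02 m and turn numbers shares of 0.12 rad, none past 1 either way. Its arguments: {"type":"object","properties":{"deltas":{"type":"array","items":{"type":"object","properties":{"dx":{"type":"number"},"dy":{"type":"number"},"dz":{"type":"number"},"wx":{"type":"number"},"wy":{"type":"number"},"wz":{"type":"number"},"gripper":{"type":"number"}}}}},"required":["deltas"]}

```bash
mkdir -p pics; python3 - <<'E'
from bench import robot, eyes
import cv2,numpy as np
for n in("top","side"):
    cv2.imwrite(f"pics/{n}0.png",eyes.snapshot(n)[...,::-1]); c=eyes.get_calibration(n); print(n,c["fovy"],c["cx"],c["cy"],np.round(c["R"],4).tolist(),np.round(c["t"],4).tolist(), set(c))
o=robot.get_obs();print({k:np.round(v,3) for k,v in o.items()})
E
```

```text
top 49.480344439829466 317.2634890373444 199.63010022648385 [[0.0378, -0.9993, -0.0044], [-0.9782, -0.0361, -0.2047], [0.2044, 0.0121, -0.9788]] [-0.0212, 0.5311, 0.7929] {'R', 'cx', 't', 'fovy', 'cy'}
side 46.76795924582416 323.28841778260505 200.5206941863085 [[0.8874, -0.4603, -0.0233], [-0.2582, -0.4545, -0.8525], [0.3818, 0.7626, -0.5222]] [-0.4821, 0.1883, 0.8734] {'R', 'cx', 't', 'fovy', 'cy'}
{'time': np.float64(0.1), 'joint_positions': array([ 1.072,  0.088,  1.372, -0.   ,  1.684, -0.103]), 'qvel': array([-0.001, -0.001, -0.003,  0.   ,  0.   ,  0.001]), 'joint_torque': array([ 3.0000e-03, -3.4125e+01, -3.0330e+01,  7.2000e-02,  3.0000e-02,
       -0.0000e+00]), 'tool_pos': array([0.212, 0.507, 0.302]), 'ee_rot': array([-3.14 , -0.   ,  2.746]), 'wrist_force': array([ 0.385,  0.792, -0.402]), 'wrist_torque': array([0.06 , 0.01 , 0.001]), 'finger_force': np.float64(0.0), 'width': np.float64(0.094)}
```

View pics/top0.png

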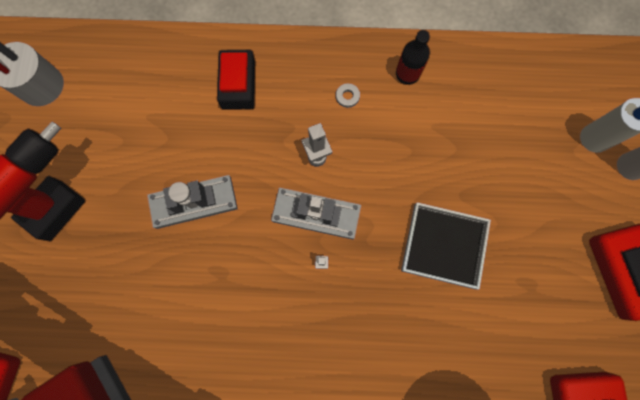

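View pics/side0.png

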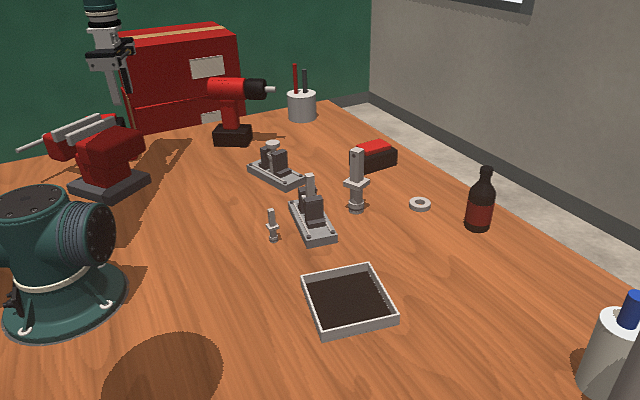

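```bash
cat > h.py <<'E'
import numpy as np, cv2
from bench import robot, eyes
def cal(n):
    c=eyes.get_calibration(n); f=200/np.tan(np.radians(c["fovy"]/2)); return np.array([[f,0,c["cx"]],[0,f,c["cy"]],[0,0,1]]),np.array(c["R"]),np.array(c["t"])
def ray(n,uv):
    K,R,t=cal(n); return -R.T@t, R.T@np.linalg.solve(K,[*uv,1])
def onz(n,uv,z):
    o,d=ray(n,uv); return o+d*(z-o[2])/d[2]
def proj(n,X):
    K,R,t=cal(n); p=K@(R@np.array(X)+t); return p[:2]/p[2]
E
python3 - <<'E'
from h import *
im=cv2.imread("pics/top0.png"); hsv=cv2.cvtColor(im,cv2.COLOR_BGR2HSV)
m=((hsv[...,1]<70)).astype(np.uint8)*255
cs,_=cv2.findContours(m,cv2.RETR_EXTERNAL,cv2.CHAIN_APPROX_NONE)
for c in cs:
    if 60<cv2.contourArea(c) and cv2.boundingRect(c)[1]>110 :
        r=cv2.minAreaRect(c); b=cv2.boxPoints(r); z=.022 if r[0][0]<400 else .025
        print(cv2.contourArea(c),np.round(r[0]),np.round(b,1).tolist())
        if cv2.contourArea(c)>2000:
            P=np.array([onz("top",p,z) for p in b]); print(np.round(P,4).tolist(),np.round(P.mean(0),4),np.round([np.linalg.norm(P[i]-P[i-1]) for i in range(4)],4))
A=cv2.resize(im[180:245,265:370],None,fx=6,fy=6,interpolation=cv2.INTER_CUBIC)
s=cv2.imread("pics/side0.png")
B=cv2.resize(s[165:250,260:365],None,fx=6,fy=6,interpolation=cv2.INTER_CUBIC)
cv2.imwrite("pics/c1.png",cv2.resize(np.vstack([A,B])[:900],None,fx=2/3,fy=2/3))
E
```

```text
729.5 [110. 380.] [[90.0999984741211, 361.70001220703125], [104.80000305175781, 353.79998779296875], [129.10000610351562, 398.8999938964844], [114.4000015258789, 406.8999938964844]]
121.0 [321. 262.] [[315.0, 256.0], [327.0, 256.0], [327.0, 267.0], [315.0, 267.0]]
348.5 [631. 270.] [[623.0, 248.0], [639.0, 248.0], [639.0, 292.0], [623.0, 292.0]]
5412.0 [447. 246.] [[398.79998779296875, 270.79998779296875], [415.0, 201.8000030517578], [494.6000061035156, 220.60000610351562], [478.3999938964844, 289.5]]
[[0.4017, -0.1655, 0.025], [0.5406, -0.1983, 0.025], [0.5082, -0.357, 0.025], [0.3716, -0.3195, 0.025]] [ 0.4555 -0.2601  0.025 ] [0.1569 0.1427 0.162  0.1416]
2797.5 [316. 213.] [[270.70001220703125, 221.39999389648438], [277.79998779296875, 187.1999969482422], [360.6000061035156, 204.6999969482422], [353.3999938964844, 238.8000030517578]]
[[0.4903, 0.091, 0.022], [0.5613, 0.0806, 0.022], [0.5313, -0.089, 0.022], [0.4614, -0.0759, 0.022]] [0.5111 0.0017 0.022 ] [0.1694 0.0718 0.1722 0.0711]
1650.5 [ 48. 209.] [[11.699999809265137, 217.3000030517578], [51.0, 172.0], [83.9000015258789, 200.5], [44.599998474121094, 245.8000030517578]]
2919.5 [191. 199.] [[144.39999389648438, 190.39999389648438], [228.10000610351562, 170.1999969482422], [237.39999389648438, 208.3000030517578], [153.60000610351562, 228.5]]
[[0.5447, 0.3528, 0.022], [0.5936, 0.1851, 0.022], [0.5145, 0.16, 0.022], [0.4671, 0.3249, 0.022]] [0.53   0.2557 0.022 ] [0.0824 0.1748 0.083  0.1716]
477.5 [628. 163.] [[618.0, 148.0], [639.0, 148.0], [639.0, 178.0], [618.0, 178.0]]
715.5 [316. 145.] [[297.70001220703125, 131.60000610351562], [320.3999938964844, 122.69999694824219], [334.3999938964844, 158.8000030517578], [311.70001220703125, 167.60000610351562]]
1448.0 [ 37. 145.] [[4.199999809265137, 153.1999969482422], [41.400001525878906, 111.30000305175781], [69.9000015258789, 136.5], [32.599998474121094, 178.39999389648438]]
```

View pics/c1.png

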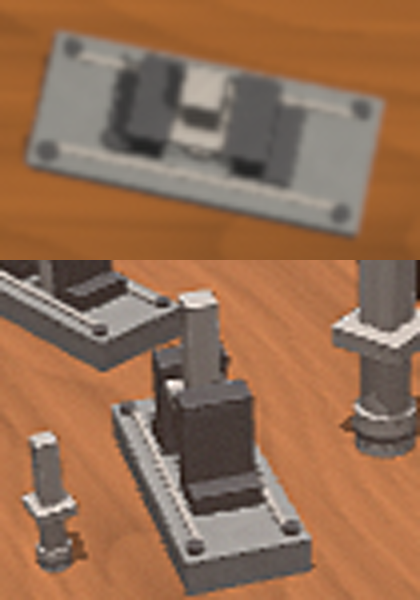

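```bash
python3 - <<'E'
from h import *
c=np.array([.5111,.0017])
print("top-view drive",onz("top",(315.75,200.5),.132),"side-view drive",onz("side",(309.75,174.75),.132))
print("pred",proj("top",[*c,.132]),proj("side",[*c,.132]))
# ring of the fixture base, side view bottom corners
a=np.radians(-9.9);R=np.array([[np.cos(a),-np.sin(a)],[np.sin(a),np.cos(a)]])
for s in[(-1,-1),(1,-1),(-1,1)]:
    p=c+R@(np.array(s)*[.035,.085]); q=proj("side",[*p,.022]); print(s,q,"crop",(q-[260,165])*4+[0,260])
# tray floor/outer
im=cv2.imread("pics/top0.png");hsv=cv2.cvtColor(im,cv2.COLOR_BGR2HSV)
m=((hsv[...,2]<60)).astype(np.uint8)*255
cs,_=cv2.findContours(m[190:300,390:500],cv2.RETR_EXTERNAL,cv2.CHAIN_APPROX_NONE)
k=max(cs,key=cv2.contourArea)+[390,190];b=cv2.boxPoints(cv2.minAreaRect(k));P=np.array([onz("top",p,.004) for p in b]);print(P.round(4).tolist(),P.mean(0))
E
```

```text
top-view drive [5.13775991e-01 3.48411340e-04 1.32000000e-01] side-view drive [ 0.51273239 -0.00211956  0.132     ]
pred [314.9286224  201.95195872] [308.29897156 174.20143142]
(-1, -1) [305.51912075 240.54028979] crop [182.076483   562.16115915]
(1, -1) [336.77022212 234.13320759] crop [307.08088846 536.53283036]
(-1, 1) [286.58300195 200.99863343] crop [106.33200781 403.99453371]
[[0.4079, -0.1821, 0.004], [0.5315, -0.2107, 0.004], [0.5043, -0.3496, 0.004], [0.3823, -0.3174, 0.004]] [ 0.45650424 -0.26493548  0.004     ]
```

Request:
{"method": "carry_out", "body": {
  "deltas": [
    {"wz": -0.93},
    {"wz": -0.93},
    {"dx": -0.83, "dy": -0.97},
    {"dx": -0.83, "dy": -0.97},
    {"dx": -0.83, "dy": -0.97},
    {"dx": -0.83, "dy": -0.97},
    {"dx": -0.83, "dy": -0.97},
    {"dx": -0.83, "dy": -0.97},
    {"dx": -0.83, "dy": -0.97},
    {"dx": -0.83, "dy": -0.97},
    {"dx": -0.83, "dy": -0.97},
    {"dx": -0.83, "dy": -0.97},
    {"dx": -0.83, "dy": -0.97},
    {"dx": -0.83, "dy": -0.97},
    {"dx": -0.83, "dy": -0.97},
    {"dx": -0.83, "dy": -0.97},
    {"dx": -0.83, "dy": -0.97},
    {"dx": -0.83, "dy": -0.97},
    {"dx": -0.83, "dy": -0.97},
    {"dx": -0.83, "dy": -0.97}
  ]
}}

```text
invalid input
```

Request:
{"method": "carry_out", "body": {
  "deltas": [
    {"dx": -0.83, "dy": -0.97},
    {"dx": -0.83, "dy": -0.97},
    {"dx": -0.83, "dy": -0.97},
    {"dx": -0.83, "dy": -0.97},
    {},
    {}
  ]
}}

```text
invalid input
```

Request:
{"method": "carry_out", "body": {
  "deltas": [
    {"dx": 0, "dy": 0, "dz": 0, "wx": 0, "wy": 0, "wz": -0.93, "gripper": 0},
    {"dx": 0, "dy": 0, "dz": 0, "wx": 0, "wy": 0, "wz": -0.93, "gripper": 0},
    {"dx": -0.83, "dy": -0.97, "dz": 0, "wx": 0, "wy": 0, "wz": 0, "gripper": 0},
    {"dx": -0.83, "dy": -0.97, "dz": 0, "wx": 0, "wy": 0, "wz": 0, "gripper": 0},
    {"dx": -0.83, "dy": -0.97, "dz": 0, "wx": 0, "wy": 0, "wz": 0, "gripper": 0},
    {"dx": -0.83, "dy": -0.97, "dz": 0, "wx": 0, "wy": 0, "wz": 0, "gripper": 0},
    {"dx": -0.83, "dy": -0.97, "dz": 0, "wx": 0, "wy": 0, "wz": 0, "gripper": 0},
    {"dx": -0.83, "dy": -0.97, "dz": 0, "wx": 0, "wy": 0, "wz": 0, "gripper": 0},
    {"dx": -0.83, "dy": -0.97, "dz": 0, "wx": 0, "wy": 0, "wz": 0, "gripper": 0},
    {"dx": -0.83, "dy": -0.97, "dz": 0, "wx": 0, "wy": 0, "wz": 0, "gripper": 0},
    {"dx": -0.83, "dy": -0.97, "dz": 0, "wx": 0, "wy": 0, "wz": 0, "gripper": 0},
    {"dx": -0.83, "dy": -0.97, "dz": 0, "wx": 0, "wy": 0, "wz": 0, "gripper": 0},
    {"dx": -0.83, "dy": -0.97, "dz": 0, "wx": 0, "wy": 0, "wz": 0, "gripper": 0},
    {"dx": -0.83, "dy": -0.97, "dz": 0, "wx": 0, "wy": 0, "wz": 0, "gripper": 0},
    {"dx": -0.83, "dy": -0.97, "dz": 0, "wx": 0, "wy": 0, "wz": 0, "gripper": 0},
    {"dx": -0.83, "dy": -0.97, "dz": 0, "wx": 0, "wy": 0, "wz": 0, "gripper": 0},
    {"dx": -0.83, "dy": -0.97, "dz": 0, "wx": 0, "wy": 0, "wz": 0, "gripper": 0},
    {"dx": -0.83, "dy": -0.97, "dz": 0, "wx": 0, "wy": 0, "wz": 0, "gripper": 0},
    {"dx": -0.83, "dy": -0.97, "dz": 0, "wx": 0, "wy": 0, "wz": 0, "gripper": 0},
    {"dx": 0, "dy": 0, "dz": 0, "wx": 0, "wy": 0, "wz": 0, "gripper": 0}
  ]
}}

```text
time: 1.77
tool_pos: [0.4348, 0.131, 0.3019]
ee_rot: [-3.139, -0.0, 2.964]
wrist_force: [-0.4, -0.3, 1.0]
width: 0.0941
finger_force: 0.0
```

Request:
{"method": "carry_out", "body": {
  "deltas": [
    {"dx": -0.83, "dy": -0.96, "dz": 0, "wx": 0, "wy": 0, "wz": 0, "gripper": 0},
    {"dx": -0.83, "dy": -0.96, "dz": 0, "wx": 0, "wy": 0, "wz": 0, "gripper": 0},
    {"dx": -0.83, "dy": -0.96, "dz": 0, "wx": 0, "wy": 0, "wz": 0, "gripper": 0},
    {"dx": -0.83, "dy": -0.96, "dz": 0, "wx": 0, "wy": 0, "wz": 0, "gripper": 0},
    {"dx": -0.83, "dy": -0.96, "dz": 0, "wx": 0, "wy": 0, "wz": 0, "gripper": 0},
    {"dx": -0.83, "dy": -0.96, "dz": 0, "wx": 0, "wy": 0, "wz": 0, "gripper": 0},
    {"dx": 0, "dy": 0, "dz": 1, "wx": 0, "wy": 0, "wz": 0, "gripper": 0},
    {"dx": 0, "dy": 0, "dz": 1, "wx": 0, "wy": 0, "wz": 0, "gripper": 0},
    {"dx": 0, "dy": 0, "dz": 0, "wx": 0, "wy": 0, "wz": 0, "gripper": 0},
    {"dx": 0, "dy": 0, "dz": 0, "wx": 0, "wy": 0, "wz": 0, "gripper": 0}
  ]
}}

```text
time: 2.6
tool_pos: [0.5109, 0.0041, 0.2612]
ee_rot: [3.141, -0.004, 2.969]
wrist_force: [0.4, -1.2, 0.3]
width: 0.0939
finger_force: 0.0
```

```bash
python3 - <<'E'
from h import *
s=eyes.snapshot("side")[...,::-1]; 
cv2.imwrite("pics/s1.png",cv2.resize(s[60:260,210:410],None,fx=3,fy=3,interpolation=cv2.INTER_CUBIC))
o=robot.get_obs();print(o["tool_pos"],o["ee_rot"])
p=o["tool_pos"]
for z in(p[2]-.097,.132): print((proj("side",[p[0],p[1],z])-[210,60])*3)
E
```

```text
[0.51154509 0.00411238 0.26278911] [ 3.14132246e+00 -7.40598377e-04  2.96963389e+00]
[292.06580334 299.07694295]
[293.99702689 341.08645032]
```

View pics/s1.png

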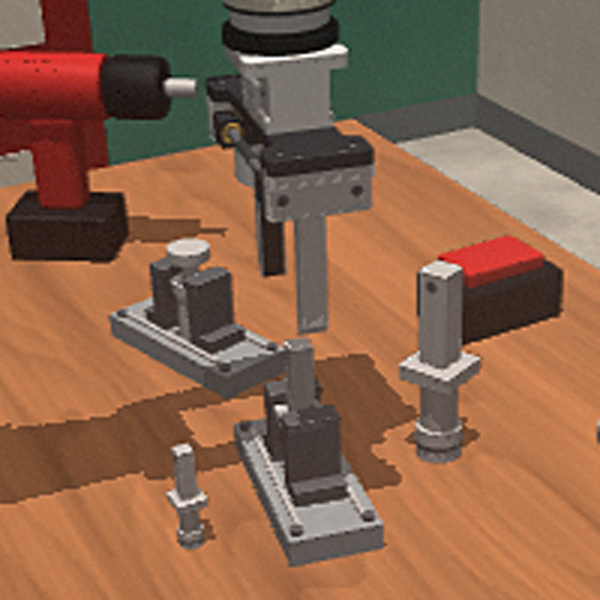

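Request:
{"method": "carry_out", "body": {
  "deltas": [
    {"dx": -0.08, "dy": -0.19, "dz": 0.6, "wx": 0, "wy": 0, "wz": 0, "gripper": 0},
    {"dx": 0, "dy": 0, "dz": 0.98, "wx": 0, "wy": 0, "wz": 0, "gripper": 0},
    {"dx": 0, "dy": 0, "dz": 0.98, "wx": 0, "wy": 0, "wz": 0, "gripper": 0},
    {"dx": 0, "dy": 0, "dz": 0.98, "wx": 0, "wy": 0, "wz": 0, "gripper": 0},
    {"dx": 0, "dy": 0, "dz": 0, "wx": 0, "wy": 0, "wz": 0, "gripper": 0},
    {"dx": 0, "dy": 0, "dz": 0, "wx": 0, "wy": 0, "wz": 0, "gripper": 150},
    {"dx": 0, "dy": 0, "dz": 0, "wx": 0, "wy": 0, "wz": 0, "gripper": 255},
    {"dx": 0, "dy": 0, "dz": 0, "wx": 0, "wy": 0, "wz": 0, "gripper": 255},
    {"dx": 0, "dy": 0, "dz": 0, "wx": 0, "wy": 0, "wz": 0, "gripper": 255},
    {"dx": 0, "dy": 0, "dz": 0, "wx": 0, "wy": 0, "wz": 0, "gripper": 255},
    {"dx": 0, "dy": 0, "dz": 0, "wx": 0, "wy": 0, "wz": 0, "gripper": 255},
    {"dx": 0, "dy": 0, "dz": 0, "wx": 0, "wy": 0, "wz": 0, "gripper": 255}
  ]
}}

```text
time: 3.65
tool_pos: [0.5128, -0.0005, 0.1923]
ee_rot: [3.141, 0.001, 2.969]
wrist_force: [0.4, 0.6, 0.1]
width: 0.0509
finger_force: 0.0
```

```bash
python3 - <<'E'
from h import *
o=robot.get_obs();print({k:np.round(v,4) for k,v in o.items()})
E
```

```text
{'time': np.float64(3.65), 'joint_positions': array([-1.1160e-01,  5.3200e-02,  1.6281e+00,  1.0000e-04,  1.4595e+00,
       -1.5098e+00]), 'qvel': array([-0.0005,  0.0031,  0.0035,  0.0007,  0.0003,  0.0018]), 'joint_torque': array([ 4.10000e-03, -3.12526e+01, -2.89651e+01, -1.09000e-02,
        7.03000e-02,  0.00000e+00]), 'tool_pos': array([ 5.128e-01, -5.000e-04,  1.923e-01]), 'ee_rot': array([3.1415e+00, 8.0000e-04, 2.9690e+00]), 'wrist_force': array([0.369 , 0.6321, 0.1385]), 'wrist_torque': array([ 0.0304, -0.0533,  0.0031]), 'finger_force': np.float64(0.0), 'width': np.float64(0.0509)}
```

Request:
{"method": "carry_out", "body": {
  "deltas": [
    {"dx": 0, "dy": 0, "dz": 0, "wx": 0, "wy": 0, "wz": 0, "gripper": 255},
    {"dx": 0, "dy": 0, "dz": 0, "wx": 0, "wy": 0, "wz": 0, "gripper": 255},
    {"dx": 0, "dy": 0, "dz": 0, "wx": 0, "wy": 0, "wz": 0, "gripper": 255},
    {"dx": 0, "dy": 0, "dz": 0, "wx": 0, "wy": 0, "wz": 0, "gripper": 255},
    {"dx": 0, "dy": 0, "dz": 0, "wx": 0, "wy": 0, "wz": 0, "gripper": 255},
    {"dx": 0, "dy": 0, "dz": 0, "wx": 0, "wy": 0, "wz": 0, "gripper": 255},
    {"dx": 0, "dy": 0, "dz": 0, "wx": 0, "wy": 0, "wz": 0, "gripper": 255},
    {"dx": 0, "dy": 0, "dz": 0, "wx": 0, "wy": 0, "wz": 0, "gripper": 255}
  ]
}}

```text
time: 4.32
tool_pos: [0.5127, -0.0003, 0.1918]
ee_rot: [3.141, 0.0, 2.969]
wrist_force: [0.2, 0.7, -0.6]
width: 0.0176
finger_force: 30.0
```

Request:
{"method": "carry_out", "body": {
  "deltas": [
    {"dx": 0, "dy": 0.18, "dz": -0.014, "wx": 0.167, "wy": 0, "wz": 0, "gripper": 255},
    {"dx": 0, "dy": 0.18, "dz": -0.014, "wx": 0.167, "wy": 0, "wz": 0, "gripper": 255},
    {"dx": 0, "dy": 0.18, "dz": -0.014, "wx": 0.167, "wy": 0, "wz": 0, "gripper": 255},
    {"dx": 0, "dy": 0.18, "dz": -0.014, "wx": 0.167, "wy": 0, "wz": 0, "gripper": 255},
    {"dx": 0, "dy": 0, "dz": 0, "wx": 0, "wy": 0, "wz": 0, "gripper": 255}
  ]
}}

```text
time: 4.73
tool_pos: [0.5151, 0.0138, 0.1925]
ee_rot: [-3.057, -0.0, 2.97]
wrist_force: [-1.3, -5.2, -0.8]
width: 0.0179
finger_force: 30.0
```

Request:
{"method": "carry_out", "body": {
  "deltas": [
    {"dx": 0, "dy": 0.18, "dz": -0.014, "wx": 0.167, "wy": 0, "wz": 0, "gripper": 255},
    {"dx": 0, "dy": 0.18, "dz": -0.014, "wx": 0.167, "wy": 0, "wz": 0, "gripper": 255},
    {"dx": 0, "dy": 0, "dz": 0, "wx": 0, "wy": 0, "wz": 0, "gripper": 255}
  ]
}}

```text
time: 4.98
tool_pos: [0.5164, 0.0206, 0.1925]
ee_rot: [-3.018, -0.0, 2.97]
wrist_force: [-1.0, -4.3, 0.1]
width: 0.0178
finger_force: 30.0
```

Request:
{"method": "carry_out", "body": {
  "deltas": [
    {"dx": 0, "dy": 0.18, "dz": -0.014, "wx": 0.167, "wy": 0, "wz": 0, "gripper": 255},
    {"dx": 0, "dy": 0, "dz": 0, "wx": 0, "wy": 0, "wz": 0, "gripper": 255}
  ]
}}

```text
time: 5.15
tool_pos: [0.5169, 0.024, 0.1924]
ee_rot: [-2.998, -0.0, 2.969]
wrist_force: [-1.0, -5.0, -1.3]
width: 0.0177
finger_force: 30.0
```

Request:
{"method": "carry_out", "body": {
  "deltas": [
    {"dx": 0, "dy": 0.18, "dz": -0.014, "wx": 0.167, "wy": 0, "wz": 0, "gripper": 255},
    {"dx": 0, "dy": 0, "dz": 0, "wx": 0, "wy": 0, "wz": 0, "gripper": 255}
  ]
}}

```text
time: 5.32
tool_pos: [0.5175, 0.0275, 0.1921]
ee_rot: [-2.978, -0.0, 2.969]
wrist_force: [-0.3, -5.5, -0.4]
width: 0.0175
finger_force: 30.0
```

```bash
python3 - <<'E'
from h import *
T=eyes.snapshot("top")[...,::-1];s=eyes.snapshot("side")[...,::-1]
o=robot.get_obs();print({k:np.round(v,4) for k,v in o.items() if k in("tool_pos","ee_rot","wrist_force","wrist_torque")})
cv2.imwrite("pics/r1.png",cv2.resize(s[165:250,260:365],None,fx=6,fy=6,interpolation=cv2.INTER_CUBIC))
E
```

```text
{'tool_pos': array([0.5175, 0.0273, 0.1921]), 'ee_rot': array([-2.9786e+00, -2.0000e-04,  2.9691e+00]), 'wrist_force': array([-0.4799, -4.9598, -0.1916]), 'wrist_torque': array([-0.7552,  0.0475,  0.0075])}
```

View pics/r1.png

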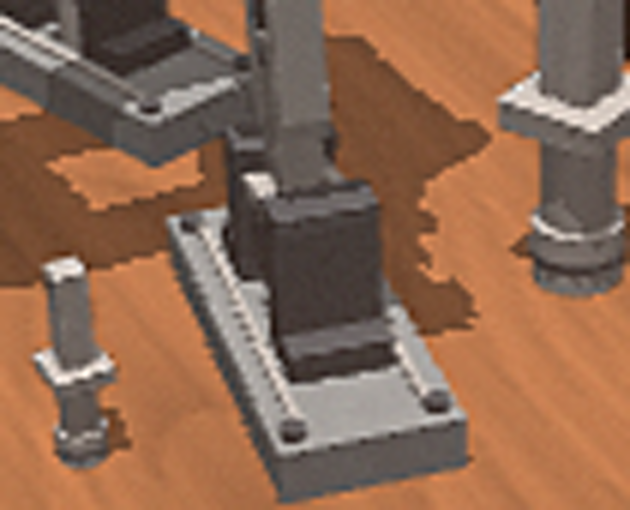

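Request:
{"method": "carry_out", "body": {
  "deltas": [
    {"dx": 0, "dy": 0.18, "dz": -0.014, "wx": 0.167, "wy": 0, "wz": 0, "gripper": 255},
    {"dx": 0, "dy": 0, "dz": 0, "wx": 0, "wy": 0, "wz": 0, "gripper": 255}
  ]
}}

```text
time: 5.58
tool_pos: [0.5181, 0.0304, 0.1918]
ee_rot: [-2.957, -0.0, 2.969]
wrist_force: [-1.3, -8.4, 0.2]
width: 0.0182
finger_force: 30.0
```

Request:
{"method": "carry_out", "body": {
  "deltas": [
    {"dx": 0, "dy": 0.09, "dz": -0.007, "wx": 0.083, "wy": 0, "wz": 0, "gripper": 255},
    {"dx": 0, "dy": 0, "dz": 0, "wx": 0, "wy": 0, "wz": 0, "gripper": 255}
  ]
}}

```text
time: 5.75
tool_pos: [0.5182, 0.0315, 0.1916]
ee_rot: [-2.946, -0.001, 2.968]
wrist_force: [-2.5, -10.7, -0.2]
width: 0.0178
finger_force: 30.1
```

```bash
python3 - <<'E'
from h import *
o=robot.get_obs();print({k:np.round(v,4) for k,v in o.items() if k in("tool_pos","ee_rot","wrist_force","wrist_torque")})
E
```

```text
{'tool_pos': array([0.5182, 0.0315, 0.1916]), 'ee_rot': array([-2.9460e+00, -5.0000e-04,  2.9679e+00]), 'wrist_force': array([ -2.5033, -10.748 ,  -0.2217]), 'wrist_torque': array([-0.6995,  0.0338,  0.0386])}
```

Request:
{"method": "carry_out", "body": {
  "deltas": [
    {"dx": 0, "dy": -0.36, "dz": 0.028, "wx": -0.333, "wy": 0, "wz": 0, "gripper": 255},
    {"dx": 0, "dy": -0.36, "dz": 0.028, "wx": -0.333, "wy": 0, "wz": 0, "gripper": 255},
    {"dx": 0, "dy": -0.36, "dz": 0.028, "wx": -0.333, "wy": 0, "wz": 0, "gripper": 255},
    {"dx": 0, "dy": -0.36, "dz": 0.028, "wx": -0.333, "wy": 0, "wz": 0, "gripper": 255},
    {"dx": 0, "dy": -0.27, "dz": 0.02, "wx": -0.25, "wy": 0, "wz": 0, "gripper": 255},
    {"dx": 0, "dy": 0, "dz": 0, "wx": 0, "wy": 0, "wz": 0, "gripper": 255},
    {"dx": 0, "dy": 0, "dz": 0, "wx": 0, "wy": 0, "wz": 0, "gripper": 255}
  ]
}}

```text
time: 6.33
tool_pos: [0.5123, -0.0002, 0.1922]
ee_rot: [-3.142, -0.002, 2.968]
wrist_force: [-0.2, 0.5, -2.7]
width: 0.0178
finger_force: 30.0
```

Request:
{"method": "carry_out", "body": {
  "deltas": [
    {"dx": 0, "dy": -0.18, "dz": -0.014, "wx": -0.167, "wy": 0, "wz": 0, "gripper": 255},
    {"dx": 0, "dy": -0.18, "dz": -0.014, "wx": -0.167, "wy": 0, "wz": 0, "gripper": 255},
    {"dx": 0, "dy": -0.18, "dz": -0.014, "wx": -0.167, "wy": 0, "wz": 0, "gripper": 255},
    {"dx": 0, "dy": -0.18, "dz": -0.014, "wx": -0.167, "wy": 0, "wz": 0, "gripper": 255},
    {"dx": 0, "dy": 0, "dz": 0, "wx": 0, "wy": 0, "wz": 0, "gripper": 255}
  ]
}}

```text
time: 6.75
tool_pos: [0.51, -0.0134, 0.1933]
ee_rot: [3.056, -0.001, 2.969]
wrist_force: [0.6, 7.1, -4.0]
width: 0.0177
finger_force: 30.0
```

Request:
{"method": "carry_out", "body": {
  "deltas": [
    {"dx": 0, "dy": -0.18, "dz": -0.014, "wx": -0.167, "wy": 0, "wz": 0, "gripper": 255},
    {"dx": 0, "dy": -0.18, "dz": -0.014, "wx": -0.167, "wy": 0, "wz": 0, "gripper": 255},
    {"dx": 0, "dy": -0.18, "dz": -0.014, "wx": -0.167, "wy": 0, "wz": 0, "gripper": 255},
    {"dx": 0, "dy": 0, "dz": 0, "wx": 0, "wy": 0, "wz": 0, "gripper": 255}
  ]
}}

```text
time: 7.08
tool_pos: [0.5082, -0.0239, 0.1935]
ee_rot: [2.995, -0.001, 2.969]
wrist_force: [0.5, 6.6, -2.8]
width: 0.0182
finger_force: 30.0
```

Request:
{"method": "carry_out", "body": {
  "deltas": [
    {"dx": 0, "dy": -0.18, "dz": 0, "wx": -0.167, "wy": 0, "wz": 0, "gripper": 255},
    {"dx": 0, "dy": -0.18, "dz": 0, "wx": -0.167, "wy": 0, "wz": 0, "gripper": 255},
    {"dx": 0, "dy": 0, "dz": 0, "wx": 0, "wy": 0, "wz": 0, "gripper": 255}
  ]
}}

```text
time: 7.33
tool_pos: [0.5072, -0.0301, 0.1932]
ee_rot: [2.954, -0.0, 2.97]
wrist_force: [-0.1, 11.6, -0.0]
width: 0.0178
finger_force: 30.0
```

Request:
{"method": "carry_out", "body": {
  "deltas": [
    {"dx": 0, "dy": -0.09, "dz": -0.007, "wx": -0.083, "wy": 0, "wz": 0, "gripper": 255},
    {"dx": 0, "dy": 0, "dz": 0, "wx": 0, "wy": 0, "wz": 0, "gripper": 255}
  ]
}}

```text
time: 7.5
tool_pos: [0.507, -0.0311, 0.193]
ee_rot: [2.943, -0.0, 2.971]
wrist_force: [0.5, 13.1, -1.0]
width: 0.0179
finger_force: 30.1
```

Request:
{"method": "carry_out", "body": {
  "deltas": [
    {"dx": 0, "dy": 0.36, "dz": 0.022, "wx": 0.333, "wy": 0, "wz": 0, "gripper": 255},
    {"dx": 0, "dy": 0.36, "dz": 0.022, "wx": 0.333, "wy": 0, "wz": 0, "gripper": 255},
    {"dx": 0, "dy": 0.36, "dz": 0.022, "wx": 0.333, "wy": 0, "wz": 0, "gripper": 255},
    {"dx": 0, "dy": 0.36, "dz": 0.022, "wx": 0.333, "wy": 0, "wz": 0, "gripper": 255},
    {"dx": 0, "dy": 0.27, "dz": 0.017, "wx": 0.25, "wy": 0, "wz": 0, "gripper": 255},
    {"dx": 0, "dy": 0, "dz": 0, "wx": 0, "wy": 0, "wz": 0, "gripper": 255},
    {"dx": 0, "dy": 0, "dz": 0, "wx": 0, "wy": 0, "wz": 0, "gripper": 255}
  ]
}}

```text
time: 8.08
tool_pos: [0.5127, -0.0002, 0.1939]
ee_rot: [3.141, -0.0, 2.97]
wrist_force: [-0.4, 0.5, -3.5]
width: 0.0177
finger_force: 30.0
```

```bash
python3 - <<'E'
from h import *
s=eyes.snapshot("side")[...,::-1]; s0=cv2.imread("pics/side0.png")
o=robot.get_obs();print({k:np.round(v,4) for k,v in o.items() if k in("tool_pos","ee_rot","wrist_force","wrist_torque")})
f=lambda i:cv2.resize(i[175:250,280:345],None,fx=6,fy=6,interpolation=cv2.INTER_CUBIC)
cv2.imwrite("pics/r2.png",np.hstack([f(s0),f(s)]))
E
```

```text
{'tool_pos': array([ 0.5127, -0.0007,  0.1938]), 'ee_rot': array([ 3.1412e+00, -1.0000e-04,  2.9694e+00]), 'wrist_force': array([ 0.5161,  0.0146, -3.5565]), 'wrist_torque': array([ 0.2543, -0.0858,  0.005 ])}
```

View pics/r2.png

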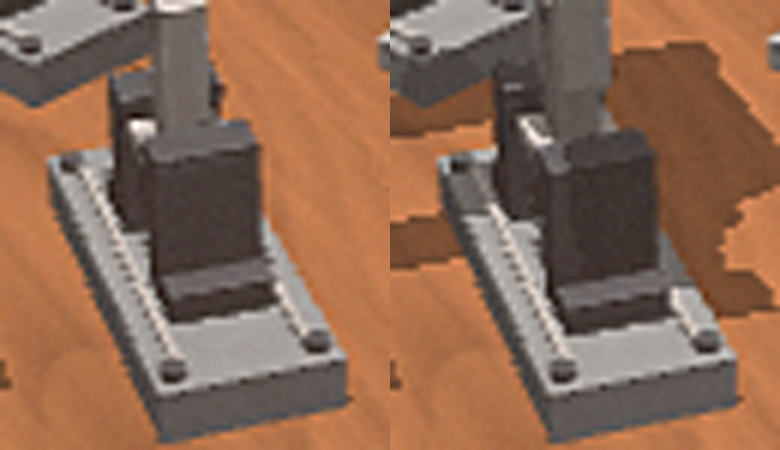

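Request:
{"method": "carry_out", "body": {
  "deltas": [
    {"dx": 0, "dy": 0, "dz": -0.15, "wx": 0, "wy": 0, "wz": 0, "gripper": 255},
    {"dx": 0, "dy": 0, "dz": -0.2, "wx": 0, "wy": 0, "wz": 0, "gripper": 255},
    {"dx": 0, "dy": 0, "dz": -0.2, "wx": 0, "wy": 0, "wz": 0, "gripper": 255},
    {"dx": 0, "dy": 0, "dz": 0, "wx": 0, "wy": 0, "wz": 0, "gripper": 255}
  ]
}}

```text
time: 8.47
tool_pos: [0.5133, -0.0012, 0.2064]
ee_rot: [-3.141, 0.003, 2.968]
wrist_force: [0.4, -0.0, -2.6]
width: 0.0177
finger_force: 30.0
```

Request:
{"method": "carry_out", "body": {
  "deltas": [
    {"dx": 0, "dy": 0, "dz": -0.2, "wx": 0, "wy": 0, "wz": 0, "gripper": 255},
    {"dx": 0, "dy": 0, "dz": -0.2, "wx": 0, "wy": 0, "wz": 0, "gripper": 255},
    {"dx": 0, "dy": 0, "dz": -0.2, "wx": 0, "wy": 0, "wz": 0, "gripper": 255},
    {"dx": 0, "dy": 0, "dz": 0, "wx": 0, "wy": 0, "wz": 0, "gripper": 255}
  ]
}}

```text
time: 8.8
tool_pos: [0.5132, -0.0006, 0.2183]
ee_rot: [3.141, 0.002, 2.969]
wrist_force: [0.8, -0.4, -2.7]
width: 0.0179
finger_force: 30.0
```

Request:
{"method": "carry_out", "body": {
  "deltas": [
    {"dx": 0, "dy": 0, "dz": -0.5, "wx": 0, "wy": 0, "wz": 0, "gripper": 255},
    {"dx": 0, "dy": 0, "dz": -0.5, "wx": 0, "wy": 0, "wz": 0, "gripper": 255},
    {"dx": 0, "dy": 0, "dz": -0.5, "wx": 0, "wy": 0, "wz": 0, "gripper": 255},
    {"dx": 0, "dy": 0, "dz": -0.5, "wx": 0, "wy": 0, "wz": 0, "gripper": 255},
    {"dx": 0, "dy": 0, "dz": -0.5, "wx": 0, "wy": 0, "wz": 0, "gripper": 255},
    {"dx": 0, "dy": 0, "dz": -0.5, "wx": 0, "wy": 0, "wz": 0, "gripper": 255},
    {"dx": 0, "dy": 0, "dz": -0.5, "wx": 0, "wy": 0, "wz": 0, "gripper": 255},
    {"dx": 0, "dy": 0, "dz": -0.5, "wx": 0, "wy": 0, "wz": 0, "gripper": 255},
    {"dx": 0, "dy": 0, "dz": -0.2, "wx": 0, "wy": 0, "wz": 0, "gripper": 255},
    {"dx": 0, "dy": 0, "dz": 0, "wx": 0, "wy": 0, "wz": 0, "gripper": 255}
  ]
}}

```text
time: 9.63
tool_pos: [0.5132, -0.0005, 0.3027]
ee_rot: [3.141, 0.003, 2.969]
wrist_force: [-0.4, 0.1, -3.6]
width: 0.0178
finger_force: 30.0
```

Request:
{"method": "carry_out", "body": {
  "deltas": [
    {"dx": 0.02, "dy": -0.3, "dz": 0, "wx": 0, "wy": 0, "wz": 0, "gripper": 255},
    {"dx": 0.03, "dy": -0.6, "dz": 0, "wx": 0, "wy": 0, "wz": 0, "gripper": 255},
    {"dx": 0.03, "dy": -0.8, "dz": 0, "wx": 0, "wy": 0, "wz": 0, "gripper": 255},
    {"dx": 0.03, "dy": -0.8, "dz": 0, "wx": 0, "wy": 0, "wz": 0, "gripper": 255},
    {"dx": 0.03, "dy": -0.8, "dz": 0, "wx": 0, "wy": 0, "wz": 0, "gripper": 255},
    {"dx": 0.03, "dy": -0.8, "dz": 0, "wx": 0, "wy": 0, "wz": 0, "gripper": 255},
    {"dx": 0.03, "dy": -0.8, "dz": 0, "wx": 0, "wy": 0, "wz": 0, "gripper": 255},
    {"dx": 0.03, "dy": -0.8, "dz": 0, "wx": 0, "wy": 0, "wz": 0, "gripper": 255},
    {"dx": 0.03, "dy": -0.8, "dz": 0, "wx": 0, "wy": 0, "wz": 0, "gripper": 255},
    {"dx": 0.03, "dy": -0.8, "dz": 0, "wx": 0, "wy": 0, "wz": 0, "gripper": 255},
    {"dx": 0.03, "dy": -0.8, "dz": 0, "wx": 0, "wy": 0, "wz": 0, "gripper": 255},
    {"dx": 0.03, "dy": -0.8, "dz": 0, "wx": 0, "wy": 0, "wz": 0, "gripper": 255},
    {"dx": 0.03, "dy": -0.8, "dz": 0, "wx": 0, "wy": 0, "wz": 0, "gripper": 255},
    {"dx": 0.03, "dy": -0.8, "dz": 0, "wx": 0, "wy": 0, "wz": 0, "gripper": 255},
    {"dx": 0.03, "dy": -0.8, "dz": 0, "wx": 0, "wy": 0, "wz": 0, "gripper": 255},
    {"dx": 0.03, "dy": -0.8, "dz": 0, "wx": 0, "wy": 0, "wz": 0, "gripper": 255},
    {"dx": 0.03, "dy": -0.8, "dz": 0, "wx": 0, "wy": 0, "wz": 0, "gripper": 255},
    {"dx": 0.03, "dy": -0.4, "dz": 0, "wx": 0, "wy": 0, "wz": 0, "gripper": 255},
    {"dx": 0, "dy": 0, "dz": 0, "wx": 0, "wy": 0, "wz": 0, "gripper": 255},
    {"dx": 0, "dy": 0, "dz": 0, "wx": 0, "wy": 0, "wz": 0, "gripper": 255}
  ]
}}

```text
time: 11.3
tool_pos: [0.4561, -0.2609, 0.3002]
ee_rot: [3.14, -0.001, 2.968]
wrist_force: [0.5, 1.2, -3.1]
width: 0.0178
finger_force: 30.0
```

```bash
python3 - <<'E'
from h import *
s=eyes.snapshot("side")[...,::-1]
o=robot.get_obs();p=o["tool_pos"];print({k:np.round(v,4) for k,v in o.items() if k in("tool_pos","ee_rot","wrist_force","wrist_torque")})
x0,y0=230,130
cv2.imwrite("pics/t1.png",cv2.resize(s[y0:y0+220,x0:x0+200],None,fx=2.7,fy=2.7,interpolation=cv2.INTER_CUBIC))
for z in(p[2]-.18,p[2]-.118,p[2]-.128,p[2]-.06): print((proj("side",[p[0],p[1],z])-[x0,y0])*2.7)
E
```

```text
{'tool_pos': array([ 0.4563, -0.2604,  0.3004]), 'ee_rot': array([ 3.1404e+00, -8.0000e-04,  2.9687e+00]), 'wrist_force': array([-1.4800e-02,  1.3000e-03, -3.6752e+00]), 'wrist_torque': array([0.0692, 0.0123, 0.0233])}
[315.2392936  327.32145216]
[315.56536895 245.62974693]
[315.51089443 259.277257  ]
[315.8968296  162.58886529]
```

View pics/t1.png

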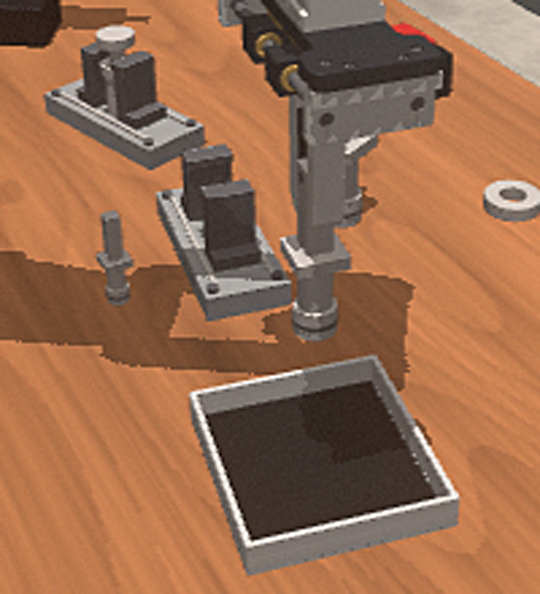

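Request:
{"method": "carry_out", "body": {
  "deltas": [
    {"dx": 0, "dy": 0, "dz": 0.5, "wx": 0, "wy": 0, "wz": 0, "gripper": 255},
    {"dx": 0, "dy": 0, "dz": 0.5, "wx": 0, "wy": 0, "wz": 0, "gripper": 255},
    {"dx": 0, "dy": 0, "dz": 0.5, "wx": 0, "wy": 0, "wz": 0, "gripper": 255},
    {"dx": 0, "dy": 0, "dz": 0.5, "wx": 0, "wy": 0, "wz": 0, "gripper": 255},
    {"dx": 0, "dy": 0, "dz": 0.5, "wx": 0, "wy": 0, "wz": 0, "gripper": 255},
    {"dx": 0, "dy": 0, "dz": 0.5, "wx": 0, "wy": 0, "wz": 0, "gripper": 255},
    {"dx": 0, "dy": 0, "dz": 0.5, "wx": 0, "wy": 0, "wz": 0, "gripper": 255},
    {"dx": 0, "dy": 0, "dz": 0.5, "wx": 0, "wy": 0, "wz": 0, "gripper": 255},
    {"dx": 0, "dy": 0, "dz": 0.5, "wx": 0, "wy": 0, "wz": 0, "gripper": 255},
    {"dx": 0, "dy": 0, "dz": 0.5, "wx": 0, "wy": 0, "wz": 0, "gripper": 255},
    {"dx": 0, "dy": 0, "dz": 0.3, "wx": 0, "wy": 0, "wz": 0, "gripper": 255},
    {"dx": 0, "dy": 0, "dz": 0.15, "wx": 0, "wy": 0, "wz": 0, "gripper": 255},
    {"dx": 0, "dy": 0, "dz": 0, "wx": 0, "wy": 0, "wz": 0, "gripper": 255},
    {"dx": 0, "dy": 0, "dz": 0, "wx": 0, "wy": 0, "wz": 0, "gripper": 255}
  ]
}}

```text
time: 12.52
tool_pos: [0.4567, -0.2608, 0.1921]
ee_rot: [-3.141, 0.0, 2.969]
wrist_force: [0.9, 0.0, -3.0]
width: 0.0179
finger_force: 30.0
```

Request:
{"method": "carry_out", "body": {
  "deltas": [
    {"dx": 0, "dy": 0, "dz": 0.1, "wx": 0, "wy": 0, "wz": 0, "gripper": 255},
    {"dx": 0, "dy": 0, "dz": 0.1, "wx": 0, "wy": 0, "wz": 0, "gripper": 255},
    {"dx": 0, "dy": 0, "dz": 0, "wx": 0, "wy": 0, "wz": 0, "gripper": 255}
  ]
}}

```text
time: 12.77
tool_pos: [0.4566, -0.2607, 0.1879]
ee_rot: [-3.142, 0.0, 2.969]
wrist_force: [0.1, 0.7, -3.2]
width: 0.0177
finger_force: 30.0
```

Request:
{"method": "carry_out", "body": {
  "deltas": [
    {"dx": 0, "dy": 0, "dz": 0.05, "wx": 0, "wy": 0, "wz": 0, "gripper": 255},
    {"dx": 0, "dy": 0, "dz": 0, "wx": 0, "wy": 0, "wz": 0, "gripper": 255}
  ]
}}

```text
time: 12.93
tool_pos: [0.4566, -0.2607, 0.1868]
ee_rot: [3.142, 0.0, 2.969]
wrist_force: [0.7, 0.3, -3.9]
width: 0.018
finger_force: 30.0
```

Request:
{"method": "carry_out", "body": {
  "deltas": [
    {"dx": 0, "dy": 0, "dz": 0.05, "wx": 0, "wy": 0, "wz": 0, "gripper": 255},
    {"dx": 0, "dy": 0, "dz": 0, "wx": 0, "wy": 0, "wz": 0, "gripper": 255}
  ]
}}

```text
time: 13.1
tool_pos: [0.4565, -0.2607, 0.1858]
ee_rot: [3.141, -0.0, 2.969]
wrist_force: [-0.0, 0.5, -4.0]
width: 0.0182
finger_force: 30.0
```

Request:
{"method": "carry_out", "body": {
  "deltas": [
    {"dx": 0, "dy": 0, "dz": 0.05, "wx": 0, "wy": 0, "wz": 0, "gripper": 255},
    {"dx": 0, "dy": 0, "dz": 0, "wx": 0, "wy": 0, "wz": 0, "gripper": 255}
  ]
}}

```text
time: 13.27
tool_pos: [0.4565, -0.2606, 0.1847]
ee_rot: [3.141, -0.0, 2.969]
wrist_force: [0.7, 0.0, -4.1]
width: 0.018
finger_force: 30.0
```

Request:
{"method": "carry_out", "body": {
  "deltas": [
    {"dx": 0, "dy": 0, "dz": 0.05, "wx": 0, "wy": 0, "wz": 0, "gripper": 255},
    {"dx": 0, "dy": 0, "dz": 0, "wx": 0, "wy": 0, "wz": 0, "gripper": 255}
  ]
}}

```text
time: 13.43
tool_pos: [0.4566, -0.2607, 0.1838]
ee_rot: [3.142, 0.0, 2.969]
wrist_force: [0.3, 0.7, -3.4]
width: 0.0179
finger_force: 30.0
```

Request:
{"method": "carry_out", "body": {
  "deltas": [
    {"dx": 0, "dy": 0, "dz": 0.04, "wx": 0, "wy": 0, "wz": 0, "gripper": 255},
    {"dx": 0, "dy": 0, "dz": 0, "wx": 0, "wy": 0, "wz": 0, "gripper": 255}
  ]
}}

```text
time: 13.6
tool_pos: [0.4566, -0.2608, 0.1838]
ee_rot: [-3.141, 0.0, 2.969]
wrist_force: [-1.7, 0.9, -0.3]
width: 0.0181
finger_force: 30.0
```

Request:
{"method": "carry_out", "body": {
  "deltas": [
    {"dx": 0, "dy": 0, "dz": 0.04, "wx": 0, "wy": 0, "wz": 0, "gripper": 255},
    {"dx": 0, "dy": 0, "dz": 0, "wx": 0, "wy": 0, "wz": 0, "gripper": 255}
  ]
}}

```text
time: 13.77
tool_pos: [0.4567, -0.2607, 0.1837]
ee_rot: [-3.141, 0.001, 2.969]
wrist_force: [-1.9, 1.7, 5.1]
width: 0.0176
finger_force: 30.0
```

Request:
{"method": "carry_out", "body": {
  "deltas": [
    {"dx": 0, "dy": 0, "dz": 0.04, "wx": 0, "wy": 0, "wz": 0, "gripper": 255},
    {"dx": 0, "dy": 0, "dz": 0, "wx": 0, "wy": 0, "wz": 0, "gripper": 255}
  ]
}}

```text
time: 13.93
tool_pos: [0.4567, -0.2607, 0.1837]
ee_rot: [-3.141, 0.001, 2.969]
wrist_force: [-2.7, 2.2, 8.5]
width: 0.0177
finger_force: 30.0
```

Request:
{"method": "carry_out", "body": {
  "deltas": [
    {"dx": 0, "dy": 0, "dz": -0.07, "wx": 0, "wy": 0, "wz": 0, "gripper": 255},
    {"dx": 0, "dy": 0, "dz": 0, "wx": 0, "wy": 0, "wz": 0, "gripper": 255},
    {"dx": 0, "dy": 0, "dz": 0, "wx": 0, "wy": 0, "wz": 0, "gripper": 190},
    {"dx": 0, "dy": 0, "dz": 0, "wx": 0, "wy": 0, "wz": 0, "gripper": 150},
    {"dx": 0, "dy": 0, "dz": 0, "wx": 0, "wy": 0, "wz": 0, "gripper": 0},
    {"dx": 0, "dy": 0, "dz": 0, "wx": 0, "wy": 0, "wz": 0, "gripper": 0},
    {"dx": 0, "dy": 0, "dz": 0, "wx": 0, "wy": 0, "wz": 0, "gripper": 0},
    {"dx": 0, "dy": 0, "dz": 0, "wx": 0, "wy": 0, "wz": 0, "gripper": 0},
    {"dx": 0, "dy": 0, "dz": 0, "wx": 0, "wy": 0, "wz": 0, "gripper": 0},
    {"dx": 0, "dy": 0, "dz": 0, "wx": 0, "wy": 0, "wz": 0, "gripper": 0}
  ]
}}

```text
time: 14.77
tool_pos: [0.4566, -0.2607, 0.1828]
ee_rot: [3.141, 0.0, 2.969]
wrist_force: [-0.5, 0.1, 0.2]
width: 0.0674
finger_force: 0.0
```

Request:
{"method": "carry_out", "body": {
  "deltas": [
    {"dx": 0, "dy": 0, "dz": -0.3, "wx": 0, "wy": 0, "wz": 0, "gripper": 0},
    {"dx": 0, "dy": 0, "dz": -0.7, "wx": 0, "wy": 0, "wz": 0, "gripper": 0},
    {"dx": 0, "dy": 0, "dz": -0.9, "wx": 0, "wy": 0, "wz": 0, "gripper": 0},
    {"dx": 0, "dy": 0, "dz": -0.9, "wx": 0, "wy": 0, "wz": 0, "gripper": 0},
    {"dx": 0, "dy": 0, "dz": -0.9, "wx": 0, "wy": 0, "wz": 0, "gripper": 0},
    {"dx": 0, "dy": 0, "dz": -0.9, "wx": 0, "wy": 0, "wz": 0, "gripper": 0},
    {"dx": 0, "dy": 0, "dz": 0, "wx": 0, "wy": 0, "wz": 0, "gripper": 0},
    {"dx": 0, "dy": 0, "dz": 0, "wx": 0, "wy": 0, "wz": 0, "gripper": 0}
  ]
}}

```text
time: 15.43
tool_pos: [0.457, -0.261, 0.2762]
ee_rot: [-3.14, 0.003, 2.969]
wrist_force: [-0.1, -0.0, -0.0]
width: 0.0942
finger_force: 0.0
```

```bash
python3 - <<'E'
from h import *
s=eyes.snapshot("side")[...,::-1]
cv2.imwrite("pics/t2.png",cv2.resize(s[130:350,230:430],None,fx=2.7,fy=2.7,interpolation=cv2.INTER_CUBIC))
E
```

```text
(no output)
```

View pics/t2.png

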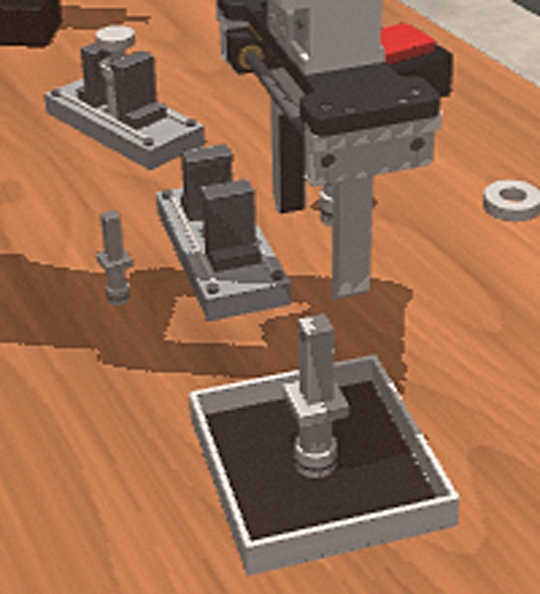

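The picture shows the spindle upright in the middle of the tray, with its foot at about (316,465). The open gripper is clear above it.

```bash
python3 -c "
from bench import robot
print(robot.close_job())"
```

```text
the job is handed in; nothing more can be done
None
```

I rocked the spindle about 11° each way to push back both jaws, lifted it straight out and stood it upright in the tray with the gripper clear; the job was handed in at about 15.5 s, and no verdict came back.

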